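# Hang the drying column on its loop by the snap hook

### The job

Pick up the blue-filled drying column by the black tab on top of its snap hook, press the hook's orange gate against the yellow loop on the crossbar until the loop passes inside and the gate springs shut, and let the column down so that the loop carries it. Then, still holding the tab, give it a steady tug of 12 to 15 N for half a second to prove that it has caught, and let go so that it hangs still. Never load the loop with more than 18 N, and leave the pink spent column, the amber bottle and the tray of fittings where they stand.

Things in the scene. Friction and masses are not known exactly. Their poses are not given: they have to be found in the camera images.
- column_tab (a point): Centre of the black tab on top of the blue column's snap hook; grip here, fingers closing along y, tips at most 20 mm below it. Tab: 24 (x) by 12 (y) mm, flat faces to +y and -y, its top edge 14 mm above this point. Axes: z up the column, x from the hook's spine towards its gate side, y across the hook (10 mm thick).
- hook_seat (a point): Where the centre of the loop's bar lies when the hook hangs on it, 30 mm below column_tab, same axes. In mm from here (x, z): underside of the bow z 4, rounding down to both sides; inner face of the spine x -16; nose x 12 to 22, its tip at z -8.5; tip of the shut gate z -10, so the bar must be above about z -8 for the gate to shut under it. Seated, the bar may lie at x -6 to 6.
- gate_mouth (a point): Point in the middle of the shut gate's thickness where the bar is to press: 17 mm along x and 20 mm below hook_seat, same axes. The bar may enter up to 7 mm higher or 8 mm lower. Pressed in here, the gate's stop halts the bar's centre about 12 mm inside (-x of) this point, 4 mm farther in for each 5 mm higher up; the bar must be 9 mm or more inside to rise past the nose.
- gate (a joint): Angle of the hook's orange gate, rad: 0 shut, growing as it swings into the hook, hard stop at 0.68. The gate is 7 mm thick (x) and 36 mm long, its hinge at its lower end 26 mm below gate_mouth. At gate_mouth its spring needs about 3 N to start and 6 N to open fully.
- column: Blue-filled drying column, loose, about 0.26 to 0.46 kg, upright on the bench: white foot 68 mm across, clear tube with blue filling, blue cap 100 mm up, snap hook of flat aluminium on top; 204 mm high in all. Origin at the centre of its underside, axes as column_tab, which is 190 mm above it. The gate faces roughly away from the robot.
- loop_mid (a point): Where the centre of the loop's front bar would be in mid-adjustment. The loop is a level yellow U-bolt of 8 mm steel bar clamped by nuts in the slots of a plate; on each rig its bar really stands up to 12 mm nearer or farther along x and up to 7 mm higher or lower than this point: find it by feel. x points away from the robot's side, z up; push the hook along +x.
- loop: The plate and its U-bolt loop as one fixed thing; origin 50 mm along +x from loop_mid, where the plate's back meets the crossbar's front plane. Front bar along y, 28 mm straight; legs 42 mm apart run back to the plate, 88 mm wide and 5 mm thick, top 17 mm above its origin; crossbar 30 mm square, its middle 29 mm below. All rigid under 18 N.
- frame: Fixed frame of 30 mm aluminium profile: posts 280 mm high at y -260 and +260 mm from its origin (on the bench, midway between them); the crossbar is bolted across their fronts, reactor blocks stand behind. x points away from the robot's side.
- spent_column: Bystander, loose: a column of the same shape with pink filling and pink cap, 204 mm high. Origin at the centre of its underside.
- amber_bottle: Bystander, loose: amber glass bottle with black cap, 60 mm across and 130 mm high. Origin at the centre of its underside.
- fittings_tray: Bystander, loose: blue tray with brass fittings, 100 (x) by 150 (y) by 28 mm high. Origin at the centre of its underside.

How it is judged:
By the outcome, as a careful person would: the job done as asked, in the order asked, and still so for the second after the job is handed in, with the robot touching nothing.
It also fails if it takes over 72 s, if anything falls off the work surface, if the arm or the gripper's body presses on something with over 40 N, if the wrist force passes 120 N, or if a joint passes its speed limit or range.

### The arm

A 6-joint arm with a two-finger parallel gripper is mounted at the origin on the work surface. World frame = base frame: x ahead of the robot, y to its left, z up, the work surface at z = 0. Lengths are in m, angles in rad, forces in N, time in s.
With the tool pointing down it reaches from about 0.25 to 0.725 m from the base axis. Payload 4 kg.
Tool frame: the origin (TCP) lies on the front face of the gripper's body, between the roots of the fingers; the fingertips stand 73 mm ahead of it and the grasp point (between the pads) lies 54 mm ahead of it; z points along the fingers, y is the line along which they close (so a half turn about z gives the same grasp; the last joint's range is limited). The gripper opens to 85 mm and grips with 20 to 120 N. Pads are 22 mm wide; open, the fingers measure 114 mm over their backs; the gripper's body (76 mm by 85 mm) begins 54 mm behind the grasp point. The pads swing forward as they close: fully open they stand 13 mm farther back than shut.
Start: joints at [1.268, 0.241, 0.005, 1.335, 0, 1.571], TCP at [0.149, 0.477, 0.304] pointing down, gripper open.
Joint ranges: [-2.72, 2.72], [-1.05, 1.87], [-1.09, 1.28], [-1.99, 2.15], [-1.42, 1.44], [-3.14, 3.14]. Speed limits (rad/s): [2.79, 2.79, 3.14, 3.14, 3.14, 3.14].

### API

Orientations are given as a unit quaternion [x, y, z, w].
In Python, from workcell import bot gives the robot as it stands. The module is installed in compiled form; this text tells all that it offers.
- The arm moves only by the tool step_arm, never from a script. Its argument "rows" is a list of rows, each a list of 2 entries, a list of its own where there are three numbers: the shift along the tool's x, y, z in mm, then the turn about the tool's z in degrees. A call has 1 to 12 rows; each row is the pose to reach, as a shift and turn from the pose commanded when the call began, along the tool's axes at that moment; what a row does not reach only later rows make up. A row lasts 1/8 s, in which the tool goes at most 62.5 mm and 10.7 degrees, less where a joint would pass 70% of its speed; a pose out of reach is approached as far as the arm can. A call with a gripper value outside its range is refused whole. "claw" is the gripper's target within -1 to 1 (shut at 1, half-way at 0, fully open at -1), set as the call begins (left out, the last holds). The fingers move at their own pace and stop on an object; the grip force is fixed at half the most. Time passes only in rows, so rows that repeat a pose let the fingers close. It gives the time, the measured TCP pose, the force, the opening and the grip force at its end, in the units of the state.
- bot.get_obs(): the state, without advancing time (a new reading comes with each control period).
- bot.camera(name): name is "scene" or "top"; returns (picture, depth): 420x560x3 uint8, red, green, blue; 420x560 float32, m along the optical axis (not along the pixel's ray), 0 where there is no reading.
- bot.camera_params(name): a dict with "fx", "fy", "cx", "cy" (pixels), "D" ([k1, k2, p1, p2, k3] as OpenCV has them; the pictures are not rectified), "pose" (4x4, takes a point from camera to world coordinates). Camera axes: x right, y up, looking along -z (the intrinsics and any distortion apply to the point x, -y, -z); pixel columns grow to the right and rows downward; lengths in m; the calibration is good to about 2 mm. A picture is of the moment at which its call begins. camera_params takes no time and is no camera call.
- bot.job_done(): hands the job in; it is judged then, once.
Trained networks look in the newest picture that a camera, given by its name, has taken for a name from the list of things; names that differ only in an ending like _2 or _b are one class to them, and where a whole thing is asked for, a point or a joint stands for the part that bears it (a point fixed in the world has none). Each returns a list of dicts, best first, with "score" (0 to 1); they miss things now and then, are a little off and sometimes report something else, mostly with a low value. They report only what shows in the picture. A call takes as long as a camera call.
- bot.trace(target, camera): "pixels" (420x560 bool, what is visible of it) and "uv" ([column, row] in pixels, amid what is visible of it).
The state is a dict: "clock": time; "joint_pos": joint angles; "joint_vel": joint speeds; "tau": joint torques, N m; "eef_pos": TCP position; "tool_rot": TCP orientation; "ft_force": force on the tool from outside, world axes, zero at the start; "ft_torque": the same for the moment, N m; "grip_width": finger opening in m; "grasp_force": force on a finger pad.
Only numpy, scipy, OpenCV 4.12 (cv2) and the standard library are available. Lean on these libraries where they do the work, as an engineer would, in place of code of your own. Each camera call takes 0.05 s, during which the arm holds its last target. There are 200 camera calls.

## Working session

There is one attempt and no reset: what is moved stays moved. The work goes in short steps, Python scripts to look and compute and a tool call to move; the robot and the scene stay as the last step left them, time stands still between calls to the robot, and variables do not carry over. Pictures are saved under pics/ and viewed, at most 10 in all, crops included, and the job is handed in when it is done.

Besides the shell and the picture viewer there is one more tool, called after "Request:" by a JSON object that holds its "api" and its "payload". step_arm: Moves the arm, as the interface text tells. Its arguments: {"type":"object","properties":{"rows":{"type":"array"},"claw":{"type":"number"}},"required":["rows"]}

```bash
mkdir -p pics; cat > h.py <<'E'
import numpy as np, cv2
from workcell import bot
def cloud(cam,depth):
    p=bot.camera_params(cam); K=np.array([[p['fx'],0,p['cx']],[0,p['fy'],p['cy']],[0,0,1]],float)
    h,w=depth.shape; u,v=np.meshgrid(np.arange(w),np.arange(h))
    n=cv2.undistortPoints(np.stack([u,v],-1).reshape(-1,1,2).astype(np.float64),K,np.array(p['D'],float)).reshape(h,w,2)
    c=np.stack([n[...,0]*depth,-n[...,1]*depth,-depth],-1)
    T=np.array(p['pose']); return c@T[:3,:3].T+T[:3,3]
def project(cam,P):
    p=bot.camera_params(cam); K=np.array([[p['fx'],0,p['cx']],[0,p['fy'],p['cy']],[0,0,1]],float)
    T=np.linalg.inv(np.array(p['pose'])); c=np.atleast_2d(P)@T[:3,:3].T+T[:3,3]
    c=c*[1,-1,-1]; return cv2.projectPoints(c.reshape(-1,1,3),np.zeros(3),np.zeros(3),K,np.array(p['D'],float))[0].reshape(-1,2)
E
python3 - <<'E'
from h import *
np.set_printoptions(precision=4,suppress=True)
for c in("scene","top"):
    im,d=bot.camera(c); cv2.imwrite(f'pics/{c}0.png',im[...,::-1]); P=cloud(c,d); np.savez(f'{c}0.npz',im=im,d=d,P=P)
    print(c,np.array(bot.camera_params(c)['pose'])[:3,3],bot.camera_params(c)['fx'])
    for t in("column","column_tab","gate","loop","frame","spent_column","amber_bottle","fittings_tray"):
        for r in bot.trace(t,c)[:2]:
            m=r['pixels']&(d>0); Q=P[m]
            print(t,round(r['score'],2),r['uv'],m.sum(), np.median(Q,0),np.percentile(Q,3,axis=0),np.percentile(Q,97,axis=0)) if m.sum() else print(t,'none')
print(bot.get_obs())
E
```

```text
scene [ 1.4248 -0.1588  0.7545] 434.9477827807606
column 0.56 [144.8, 243.4] 979 [ 0.4871 -0.2392  0.0854] [ 0.4529 -0.2665  0.0153] [ 0.498  -0.2134  0.1984]
column_tab 0.89 [146.2, 243.1] 933 [ 0.4872 -0.2393  0.0868] [ 0.4528 -0.2656  0.0209] [ 0.4981 -0.2151  0.199 ]
loop 0.94 [230.6, 239.6] 787 [ 0.719  -0.0566  0.2385] [ 0.4095 -0.0944  0.0131] [ 0.7288 -0.012   0.2504]
frame 0.62 [261.6, 319.3] 24899 [ 0.8627 -0.0376  0.1637] [ 0.7253 -0.2622  0.0236] [0.9186 0.2661 0.2551]
spent_column 0.81 [323.8, 212.6] 588 [0.4816 0.2354 0.0954] [ 0.3169  0.207  -0.001 ] [0.5014 0.3149 0.2005]
amber_bottle 0.68 [413.5, 236.2] 853 [0.6042 0.4405 0.064 ] [0.576  0.4229 0.0006] [0.6171 0.4686 0.1276]
amber_bottle 0.22 [261.4, 319.4] 24235 [ 0.8634 -0.0361  0.165 ] [ 0.7263 -0.2609  0.028 ] [0.9186 0.2647 0.2554]
fittings_tray 0.65 [242.8, 221.9] 778 [0.3363 0.0442 0.0107] [ 0.2893 -0.0604  0.0003] [0.3903 0.0943 0.0272]
top [0.4231 0.0984 1.025 ] 387.2952489145784
column 0.98 [417.8, 252.9] 1019 [ 0.4663 -0.2324  0.087 ] [ 0.44   -0.2867 -0.0015] [ 0.4975 -0.2076  0.2027]
column_tab 0.97 [415
[... 518 characters left out ...]
bottle 0.95 [139.8, 202.3] 682 [0.577  0.4397 0.0862] [0.556  0.4236 0.0016] [0.607  0.4726 0.1307]
fittings_tray 0.57 [312.0, 297.9] 2468 [0.3497 0.0147 0.0032] [ 0.2947 -0.0554 -0.0006] [0.4061 0.0867 0.0287]
{'clock': 0.9, 'joint_pos': array([1.268 , 0.2405, 0.005 , 1.3352, 0.    , 1.5708]), 'joint_vel': array([ 0.0024, -0.    , -0.0007, -0.0001,  0.0008,  0.0015]), 'tau': array([ -0.0004, -37.2189,  25.2696,   0.0008,   0.0001,   0.    ]), 'eef_pos': array([0.1491, 0.4773, 0.3039]), 'tool_rot': array([ 0.1508,  0.9886,  0.    , -0.    ]), 'ft_force': array([-0.3391,  0.0768,  0.9817]), 'ft_torque': array([ 0.0094, -0.0168,  0.0604]), 'grasp_force': 0.0, 'grip_width': 0.08540028304171804}
```

```bash
python3 - <<'E'
import cv2,numpy as np
t=cv2.imread('pics/top0.png'); s=cv2.imread('pics/scene0.png')
a=cv2.resize(t[80:280,300:460],None,fx=3,fy=3,interpolation=2)[:600]
b=cv2.resize(s[170:300,100:280],None,fx=1.8,fy=1.8,interpolation=2)
cv2.imwrite('pics/cropA.png',a)
cv2.imwrite('pics/cropB.png',cv2.resize(s[160:300,100:280],None,fx=4,fy=4,interpolation=2))
E
```

```text
(no output)
```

View pics/cropA.png

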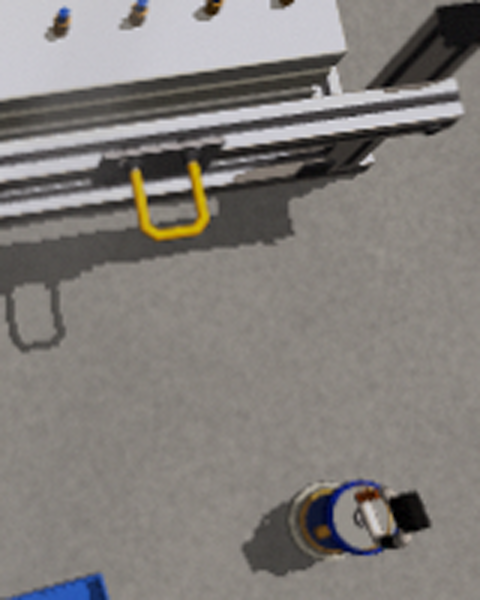

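View pics/cropB.png

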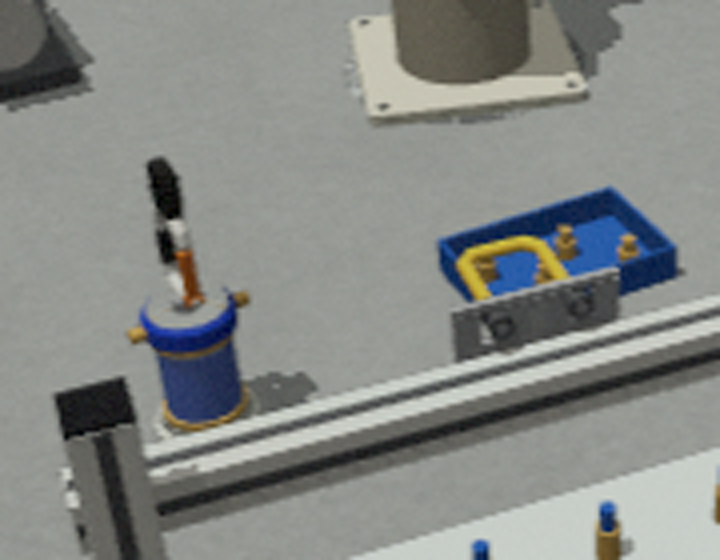

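```bash
python3 - <<'E'
from h import *
np.set_printoptions(precision=4,suppress=True)
for c in("top","scene"):
    z=np.load(c+'0.npz'); P=z['P'];im=z['im'];d=z['d']; H=cv2.cvtColor(im,cv2.COLOR_RGB2HSV); x,y,zz=P[...,0],P[...,1],P[...,2]
    print(c, bot.camera_params(c)['D'])
    Y=(H[...,0]>20)&(H[...,0]<32)&(H[...,1]>180)&(H[...,2]>80)&(zz>.2)&(x>.6)&(x<.8)&(abs(y)<.2)&(d>0)
    Q=P[Y]; print('yellow',len(Q),Q.min(0),Q.max(0),np.median(Q[:,2]))
    r=cv2.minAreaRect((Q[:,:2]*1000).astype(np.float32)); print(r, cv2.boxPoints(r).tolist())
    # crossbar top edge: points near z top
    F=(x>.68)&(x<.85)&(abs(y+.04)<.28)&(zz>.19)&(zz<.30)&(d>0)&~Y
    print('z hist',np.histogram(zz[F],bins=np.arange(.19,.301,.005)))
    R=(abs(x-.465)<.07)&(abs(y+.235)<.07)&(d>0)
    T=R&(zz>.172)&(zz<.21)&(im.max(-1)<90); Q=P[T]; print('tab',len(Q),Q.mean(0),Q.min(0),Q.max(0))
    r=cv2.minAreaRect((Q[:,:2]*1000).astype(np.float32)); print(r)
    B=R&(abs(zz-.1)<.02)&(H[...,0]>105)&(H[...,0]<128)&(H[...,1]>120); Q=P[B]; print('cap',len(Q),Q.mean(0),Q.min(0),Q.max(0)); 
    A=R&(zz>.105)&(zz<.205);Q=P[A];print('hook',len(Q)); 
    v=np.linalg.svd(Q[:,:2]-Q[:,:2].mean(0))[2]; print(Q[:,:2].mean(0),np.degrees(np.arctan2(v[0,1],v[0,0])))
    O=R&(zz>.105)&(H[...,0]<14)&(H[...,1]>150);Q=P[O];print('orange',len(Q),Q.mean(0),Q.min(0),Q.max(0))
E
```

```text
top [-0.0319  0.      0.      0.      0.    ]
yellow 160 [ 0.6525 -0.087   0.2369] [ 0.7071 -0.0336  0.244 ] 0.2407629529094366
((679.583740234375, -60.6777229309082), (50.0838623046875, 48.27608108520508), 8.994741439819336) [[651.075927734375, -40.75166702270508], [658.62353515625, -88.43408203125], [708.091552734375, -80.60377502441406], [700.5439453125, -32.921363830566406]]
z hist (array([ 150,  149,  189,  218,  193, 2006,  977,   45,   57,   69,  114,
        110,   71,   25,   23,   37,   30,   30,  208,    3,    0,    0]), array([0.19 , 0.195, 0.2  , 0.205, 0.21 , 0.215, 0.22 , 0.225, 0.23 ,
       0.235, 0.24 , 0.245, 0.25 , 0.255, 0.26 , 0.265, 0.27 , 0.275,
       0.28 , 0.285, 0.29 , 0.295, 0.3  ]))
tab 128 [ 0.4679 -0.2377  0.1952] [ 0.4555 -0.2492  0.1726] [ 0.4817 -0.2304  0.2057]
((468.536376953125, -239.97161865234375), (27.02897071838379, 12.304747581481934), 20.51353645324707)
cap 99 [ 0.4663 -0.2213  0.095 ] [ 0.4399 -0.2514  0.0813] [ 0.4971 -0.2096  0.1026]
hook 308
[ 0.4668 -0.2383] -159.97366755367244
orange 21 [ 0.4804 -0.2312  0.1442] [ 0.4584 -0.2378  0.11
[... 460 characters left out ...]
6,  516,  112,  118,  151,  176,
        153,   86,   49,   48,   51,   51,   51,  223,    1,    0,    0]), array([0.19 , 0.195, 0.2  , 0.205, 0.21 , 0.215, 0.22 , 0.225, 0.23 ,
       0.235, 0.24 , 0.245, 0.25 , 0.255, 0.26 , 0.265, 0.27 , 0.275,
       0.28 , 0.285, 0.29 , 0.295, 0.3  ]))
tab 92 [ 0.4765 -0.2401  0.191 ] [ 0.4614 -0.2494  0.1721] [ 0.4842 -0.2318  0.2048]
((472.1442565917969, -241.67916870117188), (26.37203025817871, 11.263839721679688), 29.249675750732422)
cap 135 [ 0.4921 -0.2402  0.093 ] [ 0.4586 -0.2703  0.0831] [ 0.5028 -0.2127  0.1006]
hook 289
[ 0.4744 -0.2401] 22.694047315602408
orange 34 [ 0.4873 -0.2355  0.132 ] [ 0.4521 -0.2429  0.1161] [ 0.4912 -0.232   0.1503]
```

```bash
cat >> h.py <<'E'
from scipy.spatial.transform import Rotation as Ro
def shift(grasp,yaw,obs=None):
    "tool shift mm and turn deg to put grasp point (54mm ahead of TCP) at world point with tool y at yaw deg, pointing down"
    o=obs or bot.get_obs(); R=Ro.from_quat(o['tool_rot']); tcp=np.array(grasp)+[0,0,.054]
    M=R.as_matrix(); cur=np.degrees(np.arctan2(M[1,1],M[0,1]))
    return R.inv().apply(tcp-o['eef_pos'])*1000, -((yaw-cur+180)%360-180)
E
python3 - <<'E'
from h import *
np.set_printoptions(precision=4,suppress=True)
rect=lambda Q:cv2.minAreaRect((Q[:,:2]*1000).astype(np.float32))
for c in("top","scene"):
    z=np.load(c+'0.npz'); P=z['P'];im=z['im'];d=z['d']; x,y,zz=P[...,0],P[...,1],P[...,2]
    R=(abs(x-.465)<.07)&(abs(y+.235)<.07)&(d>0)
    for lo in(.176,.19,.2):
        Q=P[R&(zz>lo)&(zz<.215)]; print(c,'tab',lo,len(Q),Q.mean(0),rect(Q),Q[:,2].max())
    F=(x>.66)&(x<.85)&(abs(y+.0)<.27)&(abs(zz-.22)<.003)&(d>0)
    Q=P[F]; v=np.linalg.svd(Q[:,:2]-Q[:,:2].mean(0),full_matrices=False)[2]; print('bar',Q.mean(0),np.degrees(np.arctan2(v[0,1],v[0,0])))
    r=rect(Q);print(r)
    Q=P[(x>.68)&(x<.75)&(abs(y+.06)<.07)&(zz>.247)&(zz<.255)&(d>0)]; print('platetop',len(Q),Q.mean(0),rect(Q))
    R=(abs(x-.465)<.05)&(abs(y+.24)<.05)&(d>0); Q=P[R&(abs(zz-.1)<.006)]; print('cap',len(Q),rect(Q),Q.min(0),Q.max(0))
print(shift([.4685,-.240,.235],111))
E
```

```text
top tab 0.176 127 [ 0.4683 -0.2379  0.1961] ((468.5296325683594, -239.961181640625), (27.04917335510254, 12.340529441833496), 19.465381622314453) 0.20568241853470848
top tab 0.19 93 [ 0.4686 -0.2388  0.2007] ((468.5189514160156, -239.9649658203125), (27.026546478271484, 12.340529441833496), 19.46537971496582) 0.20568241853470848
top tab 0.2 62 [ 0.4689 -0.2401  0.2028] ((468.5842590332031, -240.60655212402344), (25.15065574645996, 11.086808204650879), 19.55559730529785) 0.20568241853470848
bar [0.7235 0.0058 0.2195] -79.87470587856224
((769.4505004882812, 6.27532958984375), (132.5837860107422, 547.93896484375), 8.788154602050781)
platetop 107 [ 0.7153 -0.0545  0.2501] ((715.5867919921875, -54.84896469116211), (6.5219268798828125, 88.71778106689453), 9.060355186462402)
cap 111 ((465.3580322265625, -231.74578857421875), (58.9835205078125, 59.770896911621094), 23.5218448638916) [ 0.4399 -0.268   0.0941] [ 0.4972 -0.2023  0.1053]
scene tab 0.176 94 [ 0.4761 -0.2395  0.1928] ((471.97503662109375, -240.11866760253906), (27.275672912597656, 13.667744636535645), 26.397144317626953) 0.2048402
[... 166 characters left out ...]
4025501336955
scene tab 0.2 28 [ 0.4723 -0.2401  0.2029] ((470.7245178222656, -240.516357421875), (25.109285354614258, 10.896238327026367), 24.24237060546875) 0.20484025501336955
bar [ 0.733  -0.0257  0.2192] 100.01117638874743
((773.7424926757812, 0.046051025390625), (129.2762451171875, 545.0175170898438), 9.3396635055542)
platetop 105 [ 0.7193 -0.0547  0.2496] ((718.6823120117188, -54.217472076416016), (8.116386413574219, 87.07980346679688), 9.77267074584961)
cap 92 ((480.9033203125, -239.53248596191406), (41.36065673828125, 70.30472564697266), 1.8096239566802979) [ 0.4591 -0.2746  0.0941] [ 0.5016 -0.2051  0.1055]
(array([-518.7597, -589.3797,   14.8903]), np.float64(-38.348662277842635))
```

Request:
{"api": "step_arm", "payload": {"rows": [[[-519,-589,0],-38],[[-519,-589,0],-38],[[-519,-589,0],-38],[[-519,-589,0],-38],[[-519,-589,0],-38],[[-519,-589,0],-38],[[-519,-589,0],-38],[[-519,-589,0],-38],[[-519,-589,0],-38],[[-519,-589,0],-38],[[-519,-589,0],-38],[[-519,-589,0],-38]], "claw": -0.3}}

```text
clock: 2.4
eef_pos: [0.4484, -0.1946, 0.3042]
tool_rot: [-0.179, 0.984, -0.0, 0.0]
ft_force: [1.1, 0.4, 1.3]
grip_width: 0.0557
grasp_force: 0.0
```

```bash
python3 - <<'E'
from h import *
np.set_printoptions(precision=4,suppress=True)
o=bot.get_obs(); print(o['clock'],o['eef_pos'],o['ft_force'],o['ft_torque'],o['grip_width'],o['joint_pos']); print(shift([.4690,-.240,.194],111))
E
```

```text
2.4 [ 0.4484 -0.1946  0.3042] [1.0519 0.3962 1.3133] [-0.0655 -0.0875 -0.0089] 0.05574016378794795 [-0.4096  0.2177 -0.024   1.3282  0.0004 -0.7694]
(array([ -3.2601, -49.7292,  56.1766]), np.float64(-0.38887551956599964))
```

Request:
{"api": "step_arm", "payload": {"rows": [[[-3,-40,0],-0.4],[[-3,-40,0],-0.4],[[-3,-40,0],-0.4]]}}

```text
clock: 2.78
eef_pos: [0.4644, -0.2284, 0.3036]
tool_rot: [-0.183, 0.983, 0.001, -0.0]
ft_force: [-0.5, -0.5, -0.1]
grip_width: 0.0553
grasp_force: 0.0
```

```bash
python3 - <<'E'
from h import *
np.set_printoptions(precision=4,suppress=True)
o=bot.get_obs(); print(o['clock'],o['eef_pos'],o['ft_force'],o['grip_width'],o['joint_vel']); print(shift([.4690,-.240,.194],111))
im,d=bot.camera("top"); P=cloud("top",d); x,y,z=[P[...,i] for i in range(3)]
im2,d2=bot.camera("scene"); cv2.imwrite('pics/c1.png',cv2.resize(im2[130:290,60:280],None,fx=3.5,fy=3.5)[...,::-1])
E
```

```text
2.775 [ 0.4644 -0.2284  0.3036] [-0.4869 -0.5085 -0.1345] 0.05530397812001915 [ 0.0208 -0.0207 -0.0148 -0.0003  0.0003 -0.0014]
(array([ -0.2091, -12.5627,  55.6017]), np.float64(0.035954014251672106))
```

View pics/c1.png

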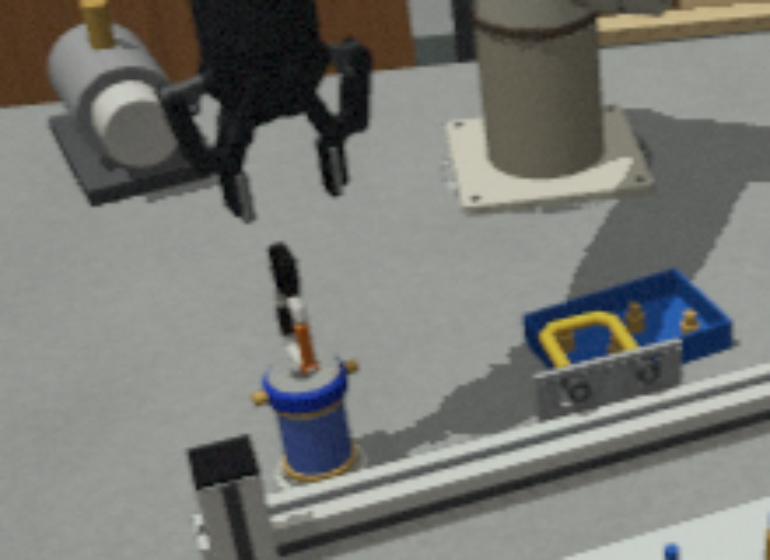

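Request:
{"api": "step_arm", "payload": {"rows": [[[0,-12,0],0],[[0,-12,20],0],[[0,-12,40],0],[[0,-12,55],0],[[0,-12,55],0],[[0,-12,55],0]]}}

```text
clock: 3.62
eef_pos: [0.4695, -0.24, 0.2496]
tool_rot: [-0.183, 0.983, -0.0, 0.0]
ft_force: [-0.4, 0.5, 0.1]
grip_width: 0.0557
grasp_force: 0.0
```

```bash
python3 - <<'E'
from h import *
np.set_printoptions(precision=4,suppress=True)
o=bot.get_obs(); print(o['ft_force'],o['ft_torque'],o['joint_vel']); print(shift([.4690,-.240,.194],111))
E
```

```text
[-0.4195  0.4836  0.118 ] [-0.0592  0.0138  0.0486] [ 0.0012 -0.0074  0.01   -0.0011 -0.0003 -0.0002]
(array([0.4111, 0.2042, 1.6306]), np.float64(0.06430304963859612))
```

Request:
{"api": "step_arm", "payload": {"rows": [[[0,0,1],0],[[0,0,1],0],[[0,0,1],0],[[0,0,1],0],[[0,0,1],0],[[0,0,1],0]], "claw": 1}}

```text
clock: 4.38
eef_pos: [0.4693, -0.2399, 0.2484]
tool_rot: [-0.183, 0.983, -0.0, 0.0]
ft_force: [-0.3, 1.8, 4.7]
grip_width: 0.0112
grasp_force: 59.6
```

Request:
{"api": "step_arm", "payload": {"rows": [[[0,0,-15],0],[[0,0,-40],0],[[0,0,-70],0],[[0,0,-98],0],[[0,0,-98],0],[[0,0,-98],0],[[0,0,-98],0]]}}

```text
clock: 5.25
eef_pos: [0.4684, -0.2396, 0.344]
tool_rot: [-0.183, 0.983, 0.001, -0.002]
ft_force: [-0.9, 0.2, -4.5]
grip_width: 0.011
grasp_force: 58.6
```

```bash
python3 - <<'E'
from h import *
np.set_printoptions(precision=4,suppress=True)
o=bot.get_obs(); print(o['eef_pos'],o['ft_force'],o['ft_torque'],o['joint_vel']); a=np.radians(9.3)
b=np.array([.659,-.064,.2365]); t=b-.060*np.array([np.cos(a),np.sin(a),0])+[0,0,.050]
print(shift(t+[0,0,.0044],99.3))
im,d=bot.camera("scene"); cv2.imwrite('pics/c2.png',cv2.resize(im[90:270,60:280],None,fx=3.3,fy=3.3)[...,::-1])
E
```

```text
[ 0.4684 -0.2396  0.344 ] [-0.8667  0.2462 -4.5421] [ 0.0398 -0.0515  0.0036] [ 0.0002 -0.002   0.0057  0.0041  0.0008  0.    ]
(array([-182.2327,  107.682 ,   -1.0791]), np.float64(11.747049686287994))
```

View pics/c2.png

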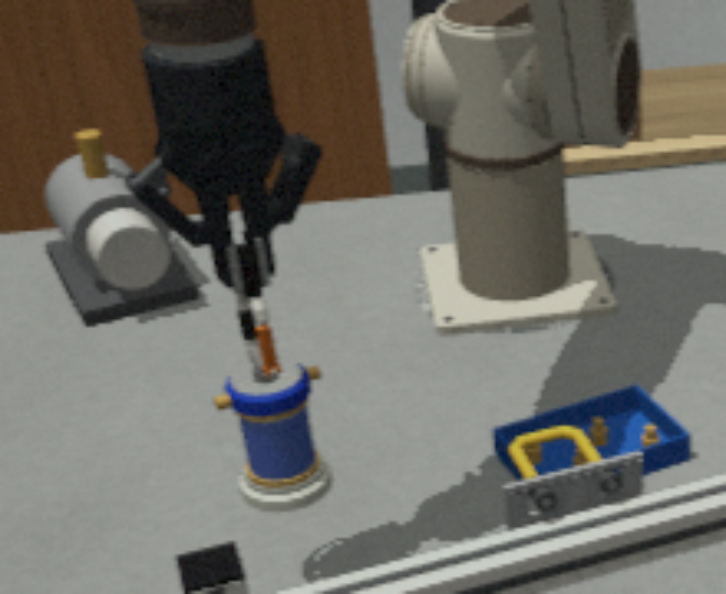

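Request:
{"api": "step_arm", "payload": {"rows": [[[-20,12,-1],1],[[-60,35,-1],4],[[-105,62,-1],7],[[-145,86,-1],10],[[-170,101,-1],11.7],[[-182,108,-1],11.7],[[-182,108,-1],11.7],[[-182,108,-1],11.7],[[-182,108,-1],11.7],[[-182,108,-1],11.7]]}}

```text
clock: 6.55
eef_pos: [0.5997, -0.0746, 0.3473]
tool_rot: [-0.081, 0.997, -0.0, 0.0]
ft_force: [-0.4, 0.2, -4.6]
grip_width: 0.011
grasp_force: 58.7
```

```bash
python3 - <<'E'
from h import *
np.set_printoptions(precision=4,suppress=True)
o=bot.get_obs(); print(o['clock'],o['eef_pos'],o['ft_force'],o['ft_torque'],o['joint_vel']); a=np.radians(9.3)
b=np.array([.659,-.064,.2365]); t=b-.060*np.array([np.cos(a),np.sin(a),0])+[0,0,.050]
print(shift(t+[0,0,.0044],99.3))
im,d=bot.camera("top"); P=cloud("top",d); m=(abs(P[...,0]-.68)<.15)&(abs(P[...,1]+.06)<.1)
im2,d2=bot.camera("scene")
np.savez('s2.npz',im=im,d=d,im2=im2,d2=d2)
A=cv2.resize(im[100:250,300:460],None,fx=2.5,fy=2.5); B=cv2.resize(im2[110:270,150:300],None,fx=2.6,fy=2.34)
cv2.imwrite('pics/c3.png',np.hstack([A,B[:375]])[...,::-1]); print(A.shape,B.shape)
E
```

```text
6.55 [ 0.5997 -0.0746  0.3473] [-0.4358  0.1591 -4.6367] [-0.0142  0.0068  0.0229] [ 0.0067  0.0028  0.004  -0.0004  0.0003  0.0011]
(array([-0.2002,  0.9196,  2.3573]), np.float64(-0.026240184086731233))Traceback (most recent call last):
  File "<stdin>", line 10, in <module>
    return _nx.concatenate(arrs, 1, dtype=dtype, casting=casting)
           ~~~~~~~~~~~~~~~^^^^^^^^^^^^^^^^^^^^^^^^^^^^^^^^^^^^^^^
ValueError: all the input array dimensions except for the concatenation axis must match exactly, but along dimension 0, the array at index 0 has size 375 and the array at index 1 has size 374
```

Request:
{"api": "step_arm", "payload": {"rows": [[[-8,1,3],0],[[-18,1,3.5],0],[[-26,1,3.5],0],[[-29,1,3.5],0],[[-29,1,3.5],0],[[-29,1,3.5],0]]}}

```text
clock: 7.4
eef_pos: [0.6284, -0.0681, 0.3434]
tool_rot: [-0.081, 0.997, -0.0, -0.0]
ft_force: [-0.6, 0.1, -3.7]
grip_width: 0.0112
grasp_force: 58.7
```

```bash
python3 - <<'E'
from h import *
np.set_printoptions(precision=4,suppress=True)
o=bot.get_obs(); print(o['clock'],o['eef_pos'],o['ft_force'],o['ft_torque'],o['joint_vel'])
im,d=bot.camera("top"); im2,d2=bot.camera("scene")
A=cv2.resize(im[100:250,300:460],(400,375)); B=cv2.resize(im2[130:290,160:320],(400,375))
cv2.imwrite('pics/c3.png',np.hstack([A,B])[...,::-1])
E
```

```text
7.4 [ 0.6284 -0.0681  0.3434] [-0.601   0.1127 -3.7059] [ 0.0173 -0.0187 -0.0207] [-0.0022 -0.0058 -0.0023 -0.0009 -0.0006  0.0003]
```

View pics/c3.png

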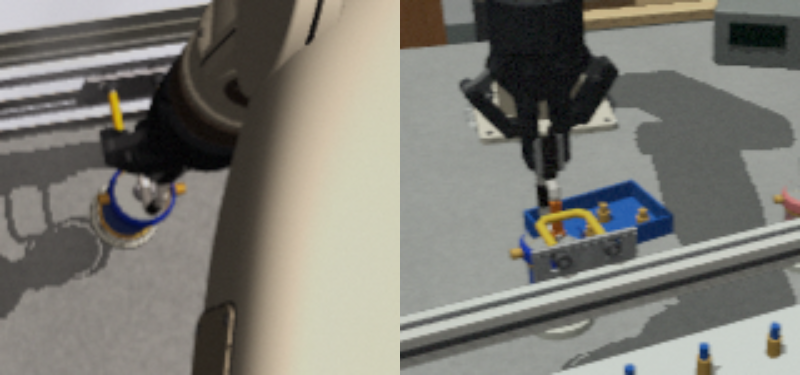

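```bash
python3 - <<'E'
from h import *
np.set_printoptions(precision=4,suppress=True)
a=np.radians(9.3); ex=np.array([np.cos(a),np.sin(a),0])
tab=bot.get_obs()['eef_pos']-[0,0,.0584]
pts=[tab+ex*.0205+[0,0,-.040], tab+ex*.0205+[0,0,-.05],[.659,-.064,.2365],[.659-.00339*1,-.0433,.2365],[.6624,-.0847,.2365]]
pr=project("scene",np.array(pts)); print((pr-[160,130])*[2.5,375/160]); print(pr)
im,d=bot.camera("scene"); P=cloud("scene",d); H=cv2.cvtColor(im,cv2.COLOR_RGB2HSV)
for n,lo,hi in(("orange",3,14),("yellow",21,32)):
    m=(H[...,0]>=lo)&(H[...,0]<=hi)&(H[...,1]>150)&(P[...,2]>.2)&(P[...,0]<.70)&(P[...,0]>.6); v,u=np.nonzero(m); Q=P[m]
    print(n,len(u),u.mean(),v.mean(),u.min(),u.max(),v.min(),v.max(),Q.mean(0))
    if n=="orange": print(np.c_[u,v,Q*1000].round(0)[:30])
    else:
        for r in range(v.min(),v.max()+1): k=v==r; print(r,u[k].min(),u[k].max(),Q[k].mean(0))
E
```

```text
[[157.5628 201.5041]
 [158.2548 210.6632]
 [161.0536 215.5487]
 [184.4895 210.3665]
 [137.2338 220.8223]]
[[223.0251 215.9751]
 [223.3019 219.883 ]
 [224.4214 221.9675]
 [233.7958 219.7564]
 [214.8935 224.2175]]
orange 34 221.6764705882353 222.0 218 224 205 229 [ 0.6457 -0.0682  0.2283]
[[218. 205. 639. -73. 268.]
 [219. 216. 613. -69. 223.]
 [220. 216. 644. -71. 243.]
 [222. 216. 649. -67. 246.]
 [223. 216. 649. -65. 245.]
 [220. 217. 646. -71. 242.]
 [221. 217. 649. -69. 244.]
 [222. 217. 650. -67. 244.]
 [223. 217. 648. -65. 242.]
 [220. 218. 646. -71. 239.]
 [221. 218. 650. -70. 241.]
 [222. 218. 648. -67. 240.]
 [221. 219. 646. -69. 236.]
 [222. 219. 650. -68. 239.]
 [223. 219. 645. -65. 235.]
 [220. 220. 610. -68. 211.]
 [221. 220. 650. -70. 237.]
 [221. 225. 650. -71. 224.]
 [222. 225. 649. -68. 223.]
 [223. 225. 649. -66. 222.]
 [221. 226. 644. -70. 217.]
 [222. 226. 649. -69. 220.]
 [223. 226. 649. -66. 220.]
 [221. 227. 647. -71. 217.]
 [222. 227. 649. -69. 217.]
 [223. 227. 650. -67. 218.]
 [224. 227. 651. -65. 218.]
 [221. 228. 647. -71. 214.]
 [222. 228. 649. -69. 215.]
 [223. 228. 648. -67. 214.]]
yellow 118 225.83050847457628 223.15254237288136 215 240 133 233 [ 0.6718 -0.0628  0.2416]
133 228 228 [ 0.6574 -0.0455  0.4347]Traceback (most recent call last):
  File "<stdin>", line 13, in <module>
    return umr_minimum(a, axis, None, out, keepdims, initial, where)
ValueError: zero-size array to reduction operation minimum which has no identity
```

Request:
{"api": "step_arm", "payload": {"rows": [[[-2,0,0],0],[[-4,0,0],0],[[-6,0,0],0],[[-6,0,0],0],[[-6,0,0],0]]}}

```text
clock: 8.18
eef_pos: [0.6345, -0.0671, 0.3433]
tool_rot: [-0.082, 0.997, 0.0, -0.0]
ft_force: [0.4, 1.2, -3.7]
grip_width: 0.0111
grasp_force: 58.7
```

Request:
{"api": "step_arm", "payload": {"rows": [[[-1.5,0,0],0],[[-3,0,0],0],[[-3,0,0],0],[[-3,0,0],0]]}}

```text
clock: 8.68
eef_pos: [0.6372, -0.0667, 0.3433]
tool_rot: [-0.081, 0.997, 0.0, -0.0]
ft_force: [-3.3, -1.7, -3.8]
grip_width: 0.0111
grasp_force: 58.7
```

Request:
{"api": "step_arm", "payload": {"rows": [[[-1,0,0],0],[[-2,0,0],0],[[-3,0,0],0],[[-3,0,0],0],[[-3,0,0],0]]}}

```text
clock: 9.3
eef_pos: [0.6404, -0.0661, 0.3434]
tool_rot: [-0.082, 0.997, -0.0, -0.0]
ft_force: [-3.4, -1.0, -4.2]
grip_width: 0.011
grasp_force: 58.7
```

Request:
{"api": "step_arm", "payload": {"rows": [[[-1,0,0],0],[[-2,0,0],0],[[-3,0,0],0],[[-3,0,0],0],[[-3,0,0],0]]}}

```text
clock: 9.93
eef_pos: [0.6434, -0.0656, 0.3435]
tool_rot: [-0.082, 0.997, -0.0, 0.0]
ft_force: [-4.1, -1.2, -3.6]
grip_width: 0.011
grasp_force: 58.7
```

```bash
python3 - <<'E'
from h import *
o=bot.get_obs(); print(o['clock'],o['eef_pos'],o['ft_force'],o['ft_torque'])
E
```

```text
9.925 [ 0.64337449 -0.06562839  0.34349505] [-4.14247768 -1.18964177 -3.59219089] [-0.16472774  0.94002885 -0.03609086]
```

Request:
{"api": "step_arm", "payload": {"rows": [[[-1,0,0],0],[[-2,0,0],0],[[-3,0,0],0],[[-3,0,0],0],[[-3,0,0],0]]}}

```text
clock: 10.55
eef_pos: [0.6463, -0.0651, 0.3434]
tool_rot: [-0.082, 0.997, -0.0, -0.0]
ft_force: [-4.0, 0.7, -3.3]
grip_width: 0.011
grasp_force: 58.8
```

Request:
{"api": "step_arm", "payload": {"rows": [[[-0.5,0,0],0],[[-1,0,0],0],[[-1.5,0,0],0],[[-1.5,0,0],0],[[-1.5,0,0],0]]}}

```text
clock: 11.18
eef_pos: [0.6479, -0.0649, 0.3433]
tool_rot: [-0.081, 0.997, 0.0, -0.0]
ft_force: [-5.0, -1.0, -3.4]
grip_width: 0.011
grasp_force: 58.8
```

Request:
{"api": "step_arm", "payload": {"rows": [[[-1,0,0],0],[[-2,0,0],0],[[-3,0,0],0],[[-4,0,0],0],[[-4,0,0],0],[[-4,0,0],0]]}}

```text
clock: 11.92
eef_pos: [0.6517, -0.0642, 0.3432]
tool_rot: [-0.081, 0.997, 0.0, -0.0]
ft_force: [-5.7, -0.6, -3.9]
grip_width: 0.011
grasp_force: 58.8
```

Request:
{"api": "step_arm", "payload": {"rows": [[[-0.5,0,0],0],[[-1,0,0],0],[[-1.5,0,0],0],[[-1.5,0,0],0],[[-1.5,0,0],0]]}}

```text
clock: 12.55
eef_pos: [0.6532, -0.064, 0.3431]
tool_rot: [-0.082, 0.997, 0.0, -0.0]
ft_force: [-5.2, -0.9, -4.2]
grip_width: 0.0113
grasp_force: 58.7
```

Request:
{"api": "step_arm", "payload": {"rows": [[[-0.5,0,0],0],[[-1,0,0],0],[[-1,0,0],0],[[-1,0,0],0]]}}

```text
clock: 13.05
eef_pos: [0.6541, -0.0638, 0.3432]
tool_rot: [-0.082, 0.997, 0.0, -0.0]
ft_force: [-4.8, -0.8, -4.5]
grip_width: 0.0109
grasp_force: 58.7
```

Request:
{"api": "step_arm", "payload": {"rows": [[[-0.5,0,0],0],[[-1,0,0],0],[[-1,0,0],0],[[-1,0,0],0]]}}

```text
clock: 13.55
eef_pos: [0.6551, -0.0637, 0.3431]
tool_rot: [-0.081, 0.997, 0.0, -0.0]
ft_force: [-4.4, -1.8, -5.8]
grip_width: 0.0109
grasp_force: 58.7
```

Request:
{"api": "step_arm", "payload": {"rows": [[[-0.5,0,0],0],[[-0.5,0,0],0],[[-0.5,0,0],0]]}}

```text
clock: 13.92
eef_pos: [0.6556, -0.0636, 0.343]
tool_rot: [-0.082, 0.997, 0.0, -0.001]
ft_force: [-5.7, -1.1, -4.8]
grip_width: 0.0109
grasp_force: 58.7
```

Request:
{"api": "step_arm", "payload": {"rows": [[[0,0,2],0],[[0,0,4],0],[[-1,0,6],0],[[-2,0,8],0],[[-2,0,8],0]]}}

```text
clock: 14.55
eef_pos: [0.6589, -0.063, 0.3357]
tool_rot: [-0.082, 0.997, 0.0, 0.002]
ft_force: [0.4, -0.1, -4.3]
grip_width: 0.0108
grasp_force: 58.7
```

Request:
{"api": "step_arm", "payload": {"rows": [[[0,0,2],0],[[0,0,4],0],[[0,0,6],0],[[0,0,6],0]]}}

```text
clock: 15.05
eef_pos: [0.6576, -0.0632, 0.3292]
tool_rot: [-0.081, 0.997, 0.0, -0.0]
ft_force: [0.1, -0.7, -5.5]
grip_width: 0.0108
grasp_force: 58.7
```

Request:
{"api": "step_arm", "payload": {"rows": [[[0,0,1],0],[[0,0,2],0],[[0,0,2],0]]}}

```text
clock: 15.42
eef_pos: [0.6577, -0.0633, 0.3273]
tool_rot: [-0.081, 0.997, 0.0, -0.0]
ft_force: [-1.1, -0.9, -4.4]
grip_width: 0.0109
grasp_force: 58.7
```

```bash
python3 - <<'E'
from h import *
np.set_printoptions(precision=4,suppress=True)
o=bot.get_obs(); print(o['clock'],o['eef_pos'],o['ft_force'],o['ft_torque'])
im2,d2=bot.camera("scene")
cv2.imwrite('pics/c4.png',cv2.resize(im2[170:270,170:290],(720,600),interpolation=2)[...,::-1])
E
```

```text
15.425 [ 0.6577 -0.0633  0.3273] [-1.0659 -0.9017 -4.3899] [ 0.006   0.067  -0.0209]
```

View pics/c4.png

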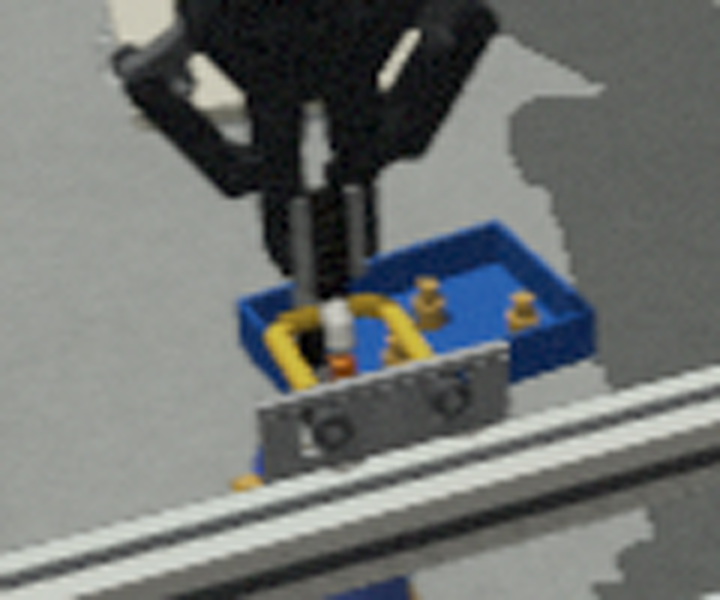

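```bash
cat >> h.py <<'E'
def favg(n=8):
    F=[]
    for _ in range(n): bot.camera("scene"); F.append(bot.get_obs()['ft_force'])
    F=np.array(F); o=bot.get_obs(); print(o['clock'],o['eef_pos'].round(4),F.mean(0).round(2),F.std(0).round(2))
E
python3 -c "
from h import *
favg(12)"
```

```text
16.075 [ 0.6577 -0.0633  0.3274] [-0.08 -0.24 -4.36] [0.34 0.58 0.46]
```

Request:
{"api": "step_arm", "payload": {"rows": [[[0,0,0.7],0],[[0,0,1.4],0],[[0,0,2],0],[[0,0,2],0]]}}

```text
clock: 16.58
eef_pos: [0.6577, -0.0633, 0.3257]
tool_rot: [-0.082, 0.997, -0.0, 0.0]
ft_force: [-0.2, -0.7, -3.2]
grip_width: 0.0111
grasp_force: 58.8
```

Request:
{"api": "step_arm", "payload": {"rows": [[[0,0,0.5],0],[[0,0,1],0],[[0,0,1],0]]}}

```text
clock: 16.95
eef_pos: [0.6577, -0.0633, 0.3251]
tool_rot: [-0.081, 0.997, -0.0, 0.0]
ft_force: [-0.6, 0.3, -0.6]
grip_width: 0.011
grasp_force: 59.2
```

Request:
{"api": "step_arm", "payload": {"rows": [[[0,0,0.5],0],[[0,0,0.5],0],[[0,0,0.5],0]]}}

```text
clock: 17.32
eef_pos: [0.6577, -0.0633, 0.3246]
tool_rot: [-0.081, 0.997, -0.0, 0.0]
ft_force: [-2.2, -0.5, 4.1]
grip_width: 0.0111
grasp_force: 59.6
```

Request:
{"api": "step_arm", "payload": {"rows": [[[0,0,-0.8],0],[[0,0,-1.6],0],[[-1.5,0,-1.6],0],[[-3,0,-1.6],0],[[-3,0,-1.0],0],[[-3,0,-0.5],0],[[-3,0,-0.5],0],[[-3,0,-0.5],0]]}}

```text
clock: 18.32
eef_pos: [0.6608, -0.0628, 0.3247]
tool_rot: [-0.082, 0.997, -0.0, 0.0]
ft_force: [-1.9, -0.5, 1.2]
grip_width: 0.0113
grasp_force: 59.5
```

```bash
python3 -c "
from h import *
favg(5)"
```

```text
18.575 [ 0.6608 -0.0628  0.3247] [-1.76 -0.05  1.62] [0.26 0.58 0.56]
```

Request:
{"api": "step_arm", "payload": {"rows": [[[0,0,-0.8],0],[[0,0,-1.6],0],[[-1.5,0,-1.6],0],[[-3,0,-1.6],0],[[-3,0,-0.8],0],[[-3,0,0],0],[[-3,0,0],0],[[-3,0,0],0]]}}

```text
clock: 19.58
eef_pos: [0.6635, -0.0623, 0.3249]
tool_rot: [-0.082, 0.997, -0.0, 0.0]
ft_force: [-4.7, -1.0, 2.2]
grip_width: 0.0109
grasp_force: 59.6
```

```bash
python3 -c "
from h import *
favg(5)"
```

```text
19.825 [ 0.6635 -0.0623  0.3247] [-4.48 -0.37  3.05] [0.24 0.39 0.64]
```

Request:
{"api": "step_arm", "payload": {"rows": [[[0,0,-1],0],[[0,0,-2],0],[[2.5,0,-2],0],[[5,0,-2],0],[[5,0,-2],0],[[5,0,-1],0],[[5,0,0],0],[[5,0,0],0],[[5,0,0],0]]}}

```text
clock: 20.95
eef_pos: [0.6586, -0.0631, 0.3249]
tool_rot: [-0.082, 0.997, -0.0, 0.0]
ft_force: [-0.7, 0.8, 0.6]
grip_width: 0.0111
grasp_force: 59.3
```

```bash
python3 -c "
from h import *
favg(5); print(bot.get_obs()['ft_torque'])"
```

```text
21.2 [ 0.6587 -0.0631  0.3248] [-1.7   0.02  1.02] [0.31 0.46 0.32]
[-0.01303178  0.42624966 -0.02529235]
```

Request:
{"api": "step_arm", "payload": {"rows": [[[0,0,-1],0],[[0,0,-2],0],[[1.5,0,-2],0],[[3,0,-2],0],[[3,0,-2],0],[[3,0,-1],0],[[3,0,0],0],[[3,0,0],0],[[3,0,0],0]]}}

```text
clock: 22.32
eef_pos: [0.6557, -0.0636, 0.3251]
tool_rot: [-0.082, 0.997, -0.0, 0.0]
ft_force: [-2.3, -0.6, 1.0]
grip_width: 0.0107
grasp_force: 59.4
```

```bash
python3 -c "
from h import *
favg(5); print(bot.get_obs()['ft_torque'])"
```

```text
22.575 [ 0.6557 -0.0636  0.3249] [-1.84 -0.18  2.33] [0.22 0.56 0.37]
[-0.03048866  0.43278477  0.02938633]
```

Request:
{"api": "step_arm", "payload": {"rows": [[[0,0,-1],0],[[0,0,-2],0],[[-1.5,0,-2],0],[[-3,0,-2],0],[[-3,0,-2],0],[[-3,0,-1],0],[[-3,0,0],0],[[-2.7,0,0.2],0],[[-2.7,0,0.2],0],[[-2.7,0,0.2],0]]}}

```text
clock: 23.82
eef_pos: [0.6586, -0.0631, 0.3248]
tool_rot: [-0.082, 0.997, -0.0, 0.001]
ft_force: [0.5, -0.1, 0.7]
grip_width: 0.0112
grasp_force: 59.4
```

```bash
python3 -c "
from h import *
favg(5); print(bot.get_obs()['ft_torque'])"
```

```text
24.075 [ 0.6586 -0.0631  0.3247] [0.03 0.28 1.77] [0.39 0.39 0.26]
[ 0.04875038 -0.06838556  0.00916052]
```

Request:
{"api": "step_arm", "payload": {"rows": [[[0.06,0,0.2],0],[[0.12,0,0.4],0],[[0.12,0,0.4],0]]}}

```text
clock: 24.45
eef_pos: [0.6585, -0.0631, 0.3244]
tool_rot: [-0.082, 0.997, -0.0, 0.001]
ft_force: [0.5, 0.7, 4.0]
grip_width: 0.0111
grasp_force: 59.8
```

```bash
python3 -c "
from h import *
favg(6)"
```

```text
24.75 [ 0.6585 -0.0631  0.3242] [1.46 0.61 4.21] [0.44 0.38 0.83]
```

Request:
{"api": "step_arm", "payload": {"rows": [[[-0.05,0,0.3],0],[[-0.1,0,0.6],0],[[-0.1,0,0.6],0],[[-0.1,0,0.6],0]]}}

```text
clock: 25.25
eef_pos: [0.6585, -0.0631, 0.3239]
tool_rot: [-0.082, 0.997, -0.0, 0.001]
ft_force: [1.8, 1.2, 6.6]
grip_width: 0.0111
grasp_force: 60.2
```

```bash
python3 -c "
from h import *
favg(6)"
```

```text
25.55 [ 0.6585 -0.0631  0.3239] [0.74 0.6  5.95] [0.49 0.42 0.65]
```

Request:
{"api": "step_arm", "payload": {"rows": [[[-0.05,0,0.3],0],[[-0.05,0,0.6],0],[[-0.05,0,0.8],0],[[-0.05,0,0.8],0]]}}

```text
clock: 26.05
eef_pos: [0.6585, -0.0632, 0.3237]
tool_rot: [-0.081, 0.997, -0.0, 0.001]
ft_force: [0.2, 0.2, 7.8]
grip_width: 0.0113
grasp_force: 60.4
```

```bash
python3 -c "
from h import *
favg(8)"
```

```text
26.45 [ 0.6585 -0.0632  0.3236] [0.04 0.68 7.63] [0.39 0.56 0.44]
```

Request:
{"api": "step_arm", "payload": {"rows": [[[0,0,0.4],0],[[0,0,0.8],0],[[0,0,0.8],0],[[0,0,0.8],0]]}}

```text
clock: 26.95
eef_pos: [0.6585, -0.0632, 0.3234]
tool_rot: [-0.082, 0.997, -0.0, 0.001]
ft_force: [-1.1, 0.6, 8.7]
grip_width: 0.0112
grasp_force: 60.7
```

```bash
python3 -c "
from h import *
favg(12)"
```

```text
27.55 [ 0.6585 -0.0631  0.3234] [-0.24  0.56  9.53] [0.59 0.55 0.39]
```

Request:
{"api": "step_arm", "payload": {"rows": [[[0,0,0.4],0],[[0,0,0.8],0],[[0,0,1.2],0],[[0,0,1.2],0]]}}

```text
clock: 28.05
eef_pos: [0.6584, -0.0632, 0.323]
tool_rot: [-0.082, 0.997, -0.0, 0.002]
ft_force: [-1.4, 0.7, 11.3]
grip_width: 0.0108
grasp_force: 61.0
```

```bash
python3 -c "
from h import *
favg(6)"
```

```text
28.35 [ 0.6585 -0.0632  0.323 ] [-0.96  0.74 11.59] [0.3  0.35 0.42]
```

Request:
{"api": "step_arm", "payload": {"rows": [[[0.05,0,0.3],0],[[0.05,0,0.6],0],[[0.05,0,0.6],0]]}}

```text
clock: 28.72
eef_pos: [0.6584, -0.0632, 0.3228]
tool_rot: [-0.081, 0.997, -0.0, 0.002]
ft_force: [-1.8, 0.7, 12.9]
grip_width: 0.0114
grasp_force: 61.2
```

```bash
python3 -c "
from h import *
favg(12)"
```

```text
29.325 [ 0.6584 -0.0632  0.3228] [-1.61  1.04 13.13] [0.33 0.43 0.49]
```

Request:
{"api": "step_arm", "payload": {"rows": [[[0,0,-0.7],0],[[0,0,-1.4],0],[[0,0,-2.1],0],[[0,0,-2.8],0],[[0,0,-3.5],0],[[0,0,-4.2],0],[[0,0,-4.2],0],[[0,0,-4.2],0]]}}

```text
clock: 30.32
eef_pos: [0.6585, -0.0632, 0.3241]
tool_rot: [-0.082, 0.997, -0.0, 0.0]
ft_force: [1.3, 0.9, 5.1]
grip_width: 0.011
grasp_force: 60.2
```

```bash
python3 -c "
from h import *
favg(6)"
```

```text
30.625 [ 0.6585 -0.0632  0.3241] [2.19 0.6  5.42] [0.37 0.24 0.53]
```

Request:
{"api": "step_arm", "payload": {"rows": [[[-0.1,0,-0.4],0],[[-0.2,0,-0.8],0],[[-0.2,0,-0.8],0],[[-0.2,0,-0.8],0]]}}

```text
clock: 31.12
eef_pos: [0.6585, -0.0631, 0.3245]
tool_rot: [-0.082, 0.997, 0.0, -0.0]
ft_force: [2.5, 0.4, 2.8]
grip_width: 0.0112
grasp_force: 60.1
```

```bash
python3 -c "
from h import *
favg(6)"
```

```text
31.425 [ 0.6585 -0.0631  0.3246] [2.8  0.42 2.13] [0.6  0.75 0.44]
```

Request:
{"api": "step_arm", "payload": {"rows": [[[-0.3,0,-0.2],0],[[-0.6,0,-0.5],0],[[-0.6,0,-0.5],0],[[-0.6,0,-0.5],0]]}}

```text
clock: 31.92
eef_pos: [0.6588, -0.0631, 0.3249]
tool_rot: [-0.081, 0.997, 0.0, -0.001]
ft_force: [0.6, 0.8, -0.2]
grip_width: 0.0113
grasp_force: 59.7
```

```bash
python3 -c "
from h import *
favg(6)"
```

```text
32.225 [ 0.6588 -0.0631  0.325 ] [0.   0.25 0.03] [0.58 0.26 0.15]
```

Request:
{"api": "step_arm", "payload": {"rows": [[[0,0,0],0],[[0,0,0],0],[[0,0,0],0],[[0,0,0],0],[[0,0,0],0]], "claw": 0.1}}

```text
clock: 32.85
eef_pos: [0.6592, -0.063, 0.3253]
tool_rot: [-0.082, 0.997, 0.0, 0.0]
ft_force: [0.3, -0.2, 0.1]
grip_width: 0.0385
grasp_force: 0.0
```

```bash
python3 - <<'E'
from h import *
favg(3)
im2,d2=bot.camera("scene")
cv2.imwrite('pics/c5.png',cv2.resize(im2[170:310,150:310],(680,595),interpolation=2)[...,::-1])
E
```

```text
33.0 [ 0.6592 -0.063   0.3254] [ 0.02 -0.1   0.08] [0.5  0.33 0.27]
```

View pics/c5.png

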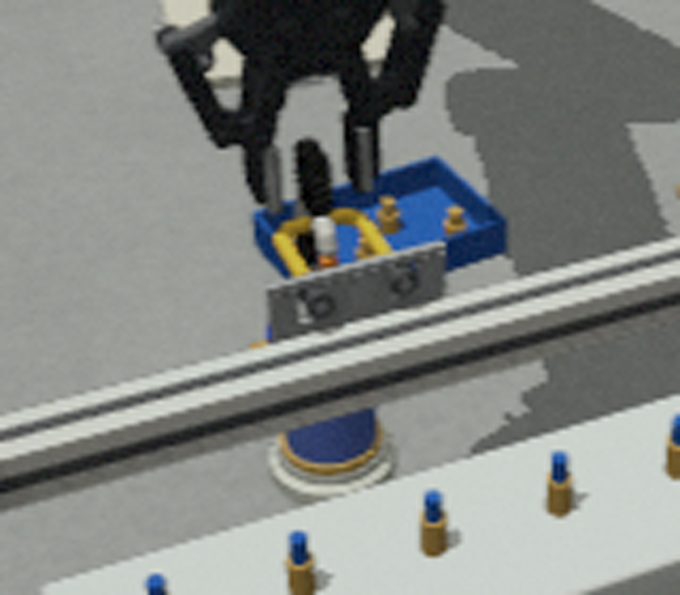

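The column hangs from the loop with the bar behind the nose (~(325,235)). The fingers are clear on both sides of the tab (~(312,175)). I'll retract straight up, then let it settle.

Request:
{"api": "step_arm", "payload": {"rows": [[[0,0,-5],0],[[0,0,-15],0],[[0,0,-35],0],[[0,0,-60],0],[[0,0,-80],0],[[0,0,-80],0],[[0,0,-80],0],[[0,0,-80],0],[[0,0,-80],0],[[0,0,-80],0],[[0,0,-80],0],[[0,0,-80],0]]}}

```text
clock: 34.55
eef_pos: [0.6591, -0.063, 0.4054]
tool_rot: [-0.081, 0.997, -0.0, -0.0]
ft_force: [-0.1, -0.0, -0.3]
grip_width: 0.0382
grasp_force: 0.0
```

Request:
{"api": "step_arm", "payload": {"rows": [[[0,0,0],0],[[0,0,0],0],[[0,0,0],0],[[0,0,0],0],[[0,0,0],0],[[0,0,0],0],[[0,0,0],0],[[0,0,0],0],[[0,0,0],0],[[0,0,0],0],[[0,0,0],0],[[0,0,0],0]]}}

```text
clock: 36.05
eef_pos: [0.6592, -0.063, 0.4053]
tool_rot: [-0.082, 0.997, -0.0, -0.0]
ft_force: [-0.0, -0.2, 0.7]
grip_width: 0.0383
grasp_force: 0.0
```

```bash
python3 - <<'E'
from h import *
fr=[]
for i in range(6): im,d=bot.camera("scene"); fr.append(im[170:310,150:310].astype(int))
print(bot.get_obs()['clock'],[round(float((abs(a-fr[0]).max(-1)>40).sum()),1) for a in fr])
cv2.imwrite('pics/c6.png',cv2.resize(im[130:310,130:330],(660,594),interpolation=2)[...,::-1])
E
```

```text
36.35 [0.0, 0.0, 0.0, 0.0, 0.0, 0.0]
```

View pics/c6.png

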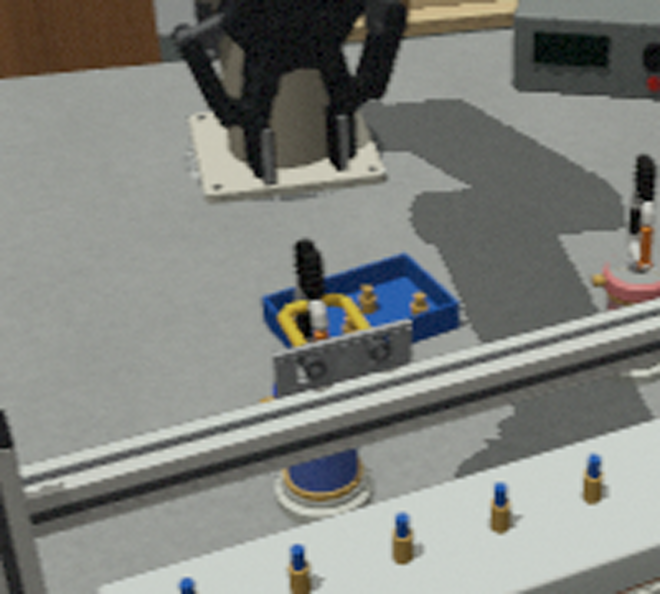

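The column hangs still on the loop with its tab free at (308,270). The gripper is well clear and the bystanders haven't moved.

```bash
python3 -c "
from workcell import bot
print(bot.job_done())"
```

```text
the job is handed in; nothing more can be done
None
```

The blue column hangs still on the yellow loop with the gate shut, the gripper is clear, and the job is handed in at about 36 s. I held a tug of about 13 N at the hand for 0.6 s, so with the column's weight the loop carried about 17.5 N by the wrist sensor, close under the 18 N limit. The tray and the spent column look untouched in the last picture; I did not re-check the amber bottle, but the arm went nowhere near it.

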